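# Change the blown fuse in a battery pack's fuse block

### The arm

A 6-joint arm with a two-finger parallel gripper is mounted at the origin on the work surface. World frame = base frame: x ahead of the robot, y to its left, z up, the work surface at z = 0. Lengths are in m, angles in rad, forces in N, time in s.
With the tool pointing down it reaches from about 0.325 to 0.85 m from the base axis. Payload 4.4 kg.
Tool frame: the origin (TCP) lies midway between the tips of the shut fingers; the grasp point (between the pads) lies r.grasp_offset behind it (r.grasp_offset is the distance from the TCP to the grasp point, in m); z points along the fingers, y is the line along which they close (so a half turn about z gives the same grasp; the last joint's range is limited). The gripper opens to 94 mm and grips with 3 to 60 N. Pads are 16 mm wide; open, the fingers measure 119 mm over their backs; the gripper's body (75 mm by 177 mm) begins 78 mm behind the grasp point.
Start: joints at [-1.367, 0.207, 1.542, -0, 1.393, -0.15], TCP at [0.2, -0.539, 0.205] pointing down, gripper open.
Joint ranges: [-2.73, 2.73], [-0.86, 2.22], [0.23, 2.46], [-1.11, 4.25], [0.08, 2.63], [-2.82, 2.82]. Speed limits (rad/s): [2.79, 2.79, 3.14, 3.14, 3.14, 3.14].

### API

Orientations are given as a 3x3 rotation matrix whose columns are the frame's x, y, z axes.
In Python, from bench import r gives the robot as it stands. The module is installed in compiled form; this text tells all that it offers.
- The arm moves only by the tool drive_tool, never from a script. Its argument "steps" is a list of rows, each a list of 2 entries, a list of its own where there are three numbers: the shift along the world's x, y, z in m, then the turn, a rotation vector about the world's x, y, z in rad. In form: [[[x, y, z], [rx, ry, rz]], ...]. A call has 1 to 5 rows; each row is the pose to reach, as a shift and turn from the pose commanded when the call began; what a row does not reach only later rows make up. A row lasts 1/10 s, in which the tool goes at most 50 mm and 8.59 degrees, less where a joint would pass 70% of its speed; a pose out of reach is approached as far as the arm can. A call with a gripper value outside its range is refused whole. "jaw" is the finger opening in m, from 0 to 0.094, set as the call begins (left out, the last holds). The fingers move at their own pace and stop on an object; "newtons" is the grip in N (left out, the last holds). Time passes only in rows, so rows that repeat a pose let the fingers close. It gives the time, the measured TCP pose, the force, the opening and the grip force at its end, in the units of the state.
- r.sense(): the state, without advancing time (a new reading comes with each control period).
- r.grab_frame(name): name is "scene" or "top"; returns the picture (384x512x3 uint8, red, green, blue); there is no depth.
- r.camera_params(name): a dict with "camera_matrix" (3x3 intrinsics, pixels), "origin" and "rotation" of the camera in the world. Camera axes: x right, y down, z forward; pixel columns grow to the right and rows downward; lengths in m; the calibration is good to about 2 mm. A picture is of the moment at which its call begins. camera_params takes no time and is no camera call.
- r.close_job(): hands the job in; it is judged then, once.
Trained networks look in the newest picture that a camera, given by its name, has taken for a name from the list of things; names that differ only in an ending like _2 or _b are one class to them, and where a whole thing is asked for, a point or a joint stands for the part that bears it (a point fixed in the world has none). Each returns a list of dicts, best first, with "score" (0 to 1); they miss things now and then, are a little off and sometimes report something else, mostly with a low value. They report only what shows in the picture. A call takes as long as a camera call. They do not tell look-alikes from the thing itself.
- r.recognise(camera, target): "box" ([left, top, right, bottom] in pixels, round what is visible of it).
The state is a dict: "time_s": time; "joint_positions": joint angles; "qd": joint speeds; "joint_efforts": joint torques, N m; "tcp_pos": TCP position; "eef_rot": TCP orientation; "contact_force": force on the tool from outside, world axes, zero at the start; "torque": the same for the moment, N m; "finger_gap": opening from 0.0 (shut) to 1.0 (fully open); "grip_force": force on a finger pad.
Only numpy, scipy, OpenCV 4.12 (cv2) and the standard library are available. Lean on these libraries where they do the work, as an engineer would, in place of code of your own. Each camera call takes 0.05 s, during which the arm holds its last target. There are 200 camera calls.

### The job

Change the blown fuse in the fuse block: pull it out of the two spring clips and put it in the deep scrap bin, then take the new fuse of the same size from the shallow tray, press it down between the spring fingers until they snap around both ends, and push it fully home onto the clip feet, feeling it bottom, without forcing it. Let go and leave everything else where it is.

Things in the scene. Friction and masses are not known exactly. Their poses are not given: they have to be found in the camera images.
- fuse_block: Open fuse holder: black base 42 x 130 x 14 mm on a grey deck 110 x 190 mm (fixed; the deck stands 12 to 37 mm above the bench). Origin: centre of the base's underside on the deck; y runs along the fuse, z up. A spring clip at y = +30 and one at y = -30 mm, each 12 mm wide along y; the 48 mm between the clips is free. To both sides of the base (x) the deck is clear.
- seat (a point): Centre of a fuse that is fully home in both clips, axes as fuse_block: 32.5 mm above its origin, 18.5 mm above the black base's top. Each clip's two fingers narrow to 19 mm at 5.5 mm above it and flare to 29 mm at 13.5 mm above it. A fuse moving in meets them 9 to 14 mm above home, needs up to 12 to 17 N at 10 to 7 mm (less if it stops), under 5 N from 2 mm on, then hits the feet. Pulling out: 15 to 22 N.
- clip_feet: The two metal feet of the clips, 16 x 13 mm, at y = +30 and -30 mm under the fuse's ends. Origin: between them, level with their tops, on which the fuse bottoms (10.5 mm below the seat point). They are rigid: over 30 N would damage them. A fuse let go 3 mm or more above them stays short of home, held by the fingers.
- new_fuse: The good fuse: cylinder 21 mm in diameter, 76 mm long, white ceramic barrel with a 16 mm metal cap at each end, 50 to 75 g. Either end may go either way. Origin: its centre; y is its long axis. It lies in the large half of the tray, its axis 13.5 mm above the bench.
- blown_fuse: The blown fuse, of the same make and size as new_fuse (21 x 76 mm, 60 g; origin: its centre, y its long axis). At the start it sits fully home in the block's two clips.
- scrap_bin: Deep open bin, 180 (x) x 160 (y) x 50 mm high outside, walls and floor 4 mm, fixed on the bench. Origin: centre of its underside. It lies left or right of the block.
- spares_tray: Shallow tray, 190 (x) x 210 (y) mm, rim 16 mm high, floor 3 mm thick, fixed on the bench. Origin: centre of its underside. A rib 13 mm high across it at y = +45 mm parts the new fuse (negative y) from the small one.
- small_fuse: A thinner fuse of another rating, 14 mm in diameter, 51 mm long, in the small part of the tray (origin: its centre, y its long axis). Not wanted.
- busbar: Copper link bar 22 x 105 x 4 mm lying on the bench beyond the block (origin: centre of its underside). Not wanted.
- meter: Handheld tester 150 x 80 x 30 mm lying on the bench (origin: centre of its underside). Not wanted.
- screwdriver: Black-handled screwdriver, 200 mm long, lying on the bench (origin: middle of its underside). Not wanted.
There are look-alikes about, which are no part of the job. Leave any blue or red look-alike of the new_fuse alone.

How it is judged:
On the way, in this order (a step that is already met when the one before it is completed fails the run):
1. the blown fuse is in the scrap bin (x of blown_fuse in the frame of scrap_bin between -0.082 and 0.082 m and y of blown_fuse in the frame of scrap_bin between -0.072 and 0.072 m and z of blown_fuse in the frame of scrap_bin between 0 and 0.035 m), for 0.1 s.
2. the new fuse, snapped into both clips, is pushed onto the clip feet with over 4 N (x of new_fuse in the frame of seat between -0.0015 and 0.0015 m and y of new_fuse in the frame of seat between -0.004 and 0.004 m and z of new_fuse in the frame of seat between -0.002 and 0.0015 m and angle between the y axis of new_fuse and the y axis of seat, either way round below 0.05 rad and contact force between new_fuse and clip_feet above 4 N), for 0.1 s.
At the end, for the whole second after the job is handed in: the new fuse rests in both clips: within 1.5 mm across, 4 mm along and 1.5 mm of fully home, in line within 0.05 rad; the blown fuse lies in the scrap bin; both at rest (all of step 1 and x of new_fuse in the frame of seat between -0.0015 and 0.0015 m and y of new_fuse in the frame of seat between -0.004 and 0.004 m and z of new_fuse in the frame of seat between -0.002 and 0.0015 m and angle between the y axis of new_fuse and the y axis of seat, either way round below 0.05 rad and linear speed of each of new_fuse, blown_fuse below 0.02 m/s); the robot touches nothing.
It fails at once if the new fuse is forced onto the clip feet with over 30 N (contact force between new_fuse and clip_feet above 30 N).
It fails at once if the gripper presses on the fuse block with over 15 N (contact force between the fingers and fuse_block above 15 N).
It fails at once if the small fuse, the busbar, the meter or the screwdriver is moved over 20 mm (distance of any of small_fuse, busbar, meter, screwdriver from where it was at the start of the episode above 0.02 m).
It also fails if it takes over 58 s, if anything falls off the work surface, if the arm or the gripper's body presses on something with over 40 N, if the wrist force passes 120 N, or if a joint passes its speed limit or range.

## Working session

There is one attempt and no reset: what is moved stays moved. The work goes in short steps, Python scripts to look and compute and a tool call to move; the robot and the scene stay as the last step left them, time stands still between calls to the robot, and variables do not carry over. Pictures are saved under pics/ and viewed, at most 10 in all, crops included, and the job is handed in when it is done.

Besides the shell and the picture viewer there is one more tool, called after "Request:" in YAML: its name, and indented under it one key for each argument. drive_tool: Moves the arm, as the interface text tells. Its arguments: {"type":"object","properties":{"steps":{"type":"array","items":{"type":"array"}},"jaw":{"type":"number"},"newtons":{"type":"number"}},"required":["steps"]}

```bash
mkdir -p pics; python3 - <<'E'
from bench import r
import cv2,numpy as np
for n in ("scene","top"):
    p=r.camera_params(n); print(n,np.round(p["camera_matrix"],1).tolist(),np.round(p["origin"],4).tolist(),np.round(p["rotation"],4).tolist())
    im=r.grab_frame(n); cv2.imwrite(f"pics/{n}0.png",im[:,:,::-1])
    for t in ["fuse_block","clip_feet","new_fuse","blown_fuse","scrap_bin","spares_tray","small_fuse"]:
        print(t,[(np.round(d["box"]).astype(int).tolist(),round(d["score"],2)) for d in r.recognise(n,t)][:4])
s=r.sense(); print(s["time_s"],r.grasp_offset,s["tcp_pos"],s["eef_rot"],s["contact_force"])
E
```

```text
scene [[465.2, 0.0, 256.3], [0.0, 465.2, 199.9], [0.0, 0.0, 1.0]] [1.0665, 0.7383, 1.2986] [[-0.8222, 0.4511, -0.3471], [0.569, 0.6673, -0.4807], [0.0148, -0.5927, -0.8053]]
fuse_block [([229, 182, 294, 232], 0.79), ([249, 188, 267, 206], 0.47), ([195, 220, 201, 250], 0.21)]
clip_feet []
new_fuse [([287, 234, 373, 308], 0.74), ([388, 239, 396, 258], 0.69), ([282, 308, 309, 337], 0.65), ([343, 218, 369, 232], 0.46)]
blown_fuse [([248, 191, 269, 205], 0.49)]
scrap_bin [([185, 121, 251, 172], 0.95)]
spares_tray [([286, 234, 373, 308], 0.63)]
small_fuse [([191, 222, 200, 248], 0.37)]
top [[453.4, 0.0, 256.5], [0.0, 453.4, 185.8], [0.0, 0.0, 1.0]] [0.2949, -0.0047, 1.1805] [[0.0257, -0.9811, 0.1915], [-0.9997, -0.0254, 0.0038], [0.0011, -0.1916, -0.9815]]
fuse_block [([216, 152, 292, 214], 0.65)]
clip_feet [([337, 160, 418, 238], 0.32)]
new_fuse [([94, 271, 120, 295], 0.81), ([147, 264, 178, 282], 0.76), ([96, 123, 129, 131], 0.74), ([129, 193, 159, 203], 0.59)]
blown_fuse [([241, 177, 267, 187], 0.65)]
scrap_bin [([340, 164, 414, 237], 0.94), ([165, 62, 209, 121], 0.32)]
spares_tray [([86, 160, 178, 243], 0.73)]
small_fuse [([94, 198, 110, 205], 0.69)]
0.8 0.0188 [ 0.19974898 -0.53919035  0.20546547] [[ 9.37710849e-01  3.47416699e-01  7.38026095e-06]
 [ 3.47416699e-01 -9.37710849e-01 -2.61340055e-05]
 [-2.15883919e-06  2.70701664e-05 -1.00000000e+00]] [-0.9994749  -0.57568915 -0.18868609]
```

```bash
python3 - <<'E'
import cv2
for n,(a,b,c,d) in {"top":(60,40,440,310),"scene":(170,100,420,350)}.items():
    im=cv2.imread(f"pics/{n}0.png")[b:d,a:c]; cv2.imwrite(f"pics/{n}0c.png",cv2.resize(im,None,fx=2 if n=="top" else 2.4,fy=2 if n=="top" else 2.4,interpolation=cv2.INTER_CUBIC))
E
```

```text
(no output)
```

View pics/top0c.png

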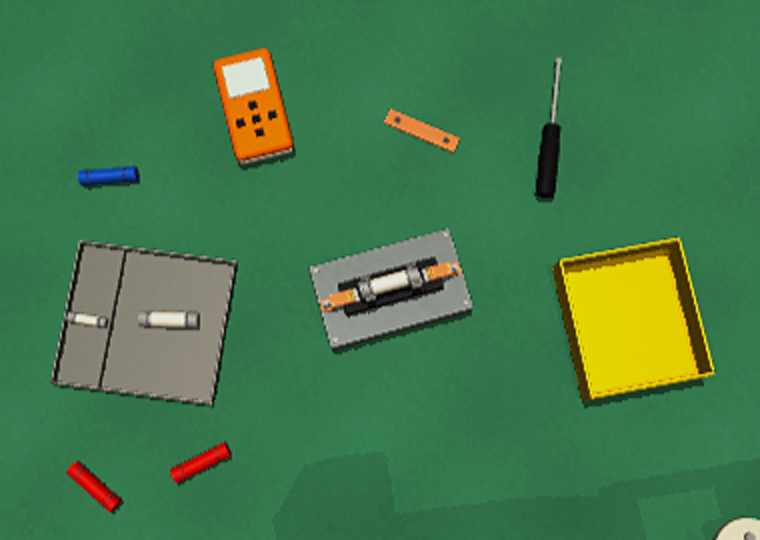

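View pics/scene0c.png

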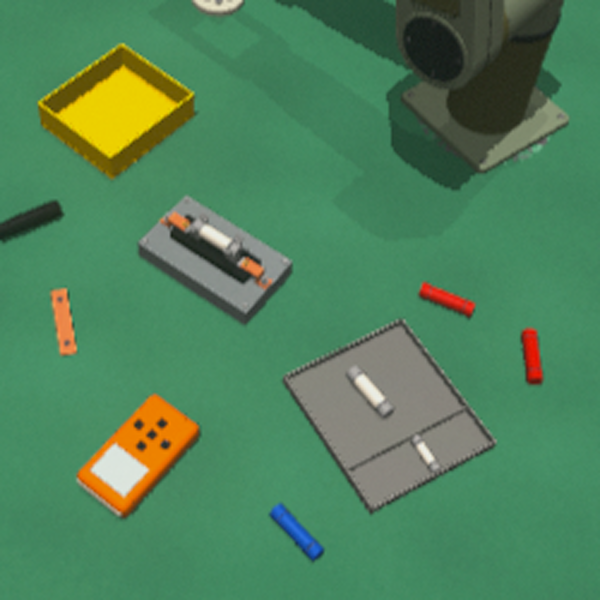

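The top view shows the new fuse in the tray at about (144,200), the blown fuse at (255,181), the bin at (378,200), and the small fuse at (102,200). The red and blue pieces are look-alikes. Next I triangulate the fuses and the two copper tabs from both views.

```bash
cat > geo.py <<'E'
import numpy as np
from bench import r
C={n:r.camera_params(n) for n in("scene","top")}
def ray(n,uv):
    c=C[n]; d=np.array(c["rotation"])@np.linalg.inv(c["camera_matrix"])@[uv[0],uv[1],1]; return np.array(c["origin"]),d/np.linalg.norm(d)
def tri(a,b):
    (o1,d1),(o2,d2)=ray("scene",a),ray("top",b)
    s,t=np.linalg.lstsq(np.c_[d1,-d2],o2-o1,rcond=None)[0]
    p,q=o1+s*d1,o2+t*d2; return (p+q)/2,np.linalg.norm(p-q)
def atz(n,uv,z):
    o,d=ray(n,uv); return o+d*(z-o[2])/d[2]
def pix(n,P):
    c=C[n]; p=np.array(c["camera_matrix"])@np.array(c["rotation"]).T@(np.array(P)-c["origin"]); return p[:2]/p[2]
E
python3 - <<'E'
import cv2,numpy as np
from geo import *
def blobs(n,mask,box,k):
    x0,y0,x1,y1=box; m=np.zeros_like(mask); m[y0:y1,x0:x1]=mask[y0:y1,x0:x1]
    N,L,S,c=cv2.connectedComponentsWithStats(m.astype(np.uint8))
    out=[]
    for i in np.argsort(-S[1:,4])[:k]+1:
        p=np.argwhere(L==i)[:,::-1]; out.append((c[i],int(S[i,4]),*cv2.minAreaRect(p.astype(np.float32))[1:]))
    return out
B={"top":dict(new=(125,185,165,215),blown=(225,165,280,200),tabs=(205,150,300,215),bin=(325,150,430,250)),
 "scene":dict(new=(305,245,345,282),blown=(245,185,275,212),tabs=(225,178,300,235),bin=(180,110,260,180))}
R={}
for n in B:
    im=cv2.imread(f"pics/{n}0.png"); h=cv2.cvtColor(im,cv2.COLOR_BGR2HSV).astype(int)
    w=(h[...,2]>185)&(h[...,1]<60); o=(h[...,0]<20)&(h[...,1]>90)&(h[...,2]>120); y=(abs(h[...,0]-26)<6)&(h[...,1]>150)
    R[n]={k:blobs(n,{"tabs":o,"bin":y}.get(k,w),b,2 if k=="tabs" else 1) for k,b in B[n].items()}
    for k,v in R[n].items():print(n,k,[(np.round(q[0],1).tolist(),q[1],np.round(q[2],1),round(q[3],1)) for q in v])
for k in("new","blown"):
    P,e=tri(R["scene"][k][0][0],R["top"][k][0][0]);print(k,P.round(4),e.round(4))
for a in(0,1):
  for b in (0,1):
    P,e=tri(R["scene"]["tabs"][a][0],R["top"]["tabs"][b][0]);print("tab",a,b,P.round(4),e.round(4))
print("bin",atz("top",R["top"]["bin"][0][0],.02).round(3),atz("scene",R["scene"]["bin"][0][0],.02).round(3))
E
```

```text
top new [([143.4, 198.6], 104, array([ 6., 16.]), 90.0)]
top blown [([254.1, 180.4], 112, array([ 6.3, 18. ]), 74.7)]
top tabs [([228.4, 189.7], 94, array([ 6.7, 17.4]), 69.0), ([281.1, 174.9], 84, array([ 6.9, 16.9]), 78.7)]
top bin [([375.8, 199.2], 4757, array([73.3, 67.7]), 77.5)]
scene new [([323.5, 261.8], 72, array([14.1,  4.9]), 45.0)]
scene blown [([259.3, 197.9], 58, array([12.8,  4.4]), 33.7)]
scene tabs [([243.3, 191.7], 47, array([11.1,  5.9]), 15.9), ([274.6, 211.0], 47, array([9.2, 5. ]), 33.7)]
scene bin [([218.1, 145.4], 2099, array([44.4, 56.7]), 51.3)]
new [0.4796 0.2908 0.0236] 0.0007
blown [0.5251 0.0055 0.0727] 0.0008
tab 0 0 [0.5348 0.0285 0.1246] 0.1159
tab 0 1 [ 0.5451 -0.0618  0.0486] 0.0017
tab 1 0 [0.5048 0.0682 0.0548] 0.0056
tab 1 1 [ 0.5165 -0.0146  0.0074] 0.124
bin [ 0.494 -0.31   0.02 ] [ 0.49  -0.312  0.02 ]
```

```bash
python3 - <<'E'
import cv2,numpy as np
a=cv2.imread("pics/top0.png")[145:225,205:305]; b=cv2.imread("pics/scene0.png")[175:240,220:300]
A=cv2.resize(a,(800,640))[:590]; B=cv2.resize(b,None,fx=7,fy=7)
f=lambda x,s:cv2.resize(x,None,fx=s,fy=s,interpolation=cv2.INTER_NEAREST)
cv2.imwrite("pics/z1.png",f(a,7.4)[:592]); cv2.imwrite("pics/z2.png",f(b,9))
E
```

```text
(no output)
```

View pics/z1.png

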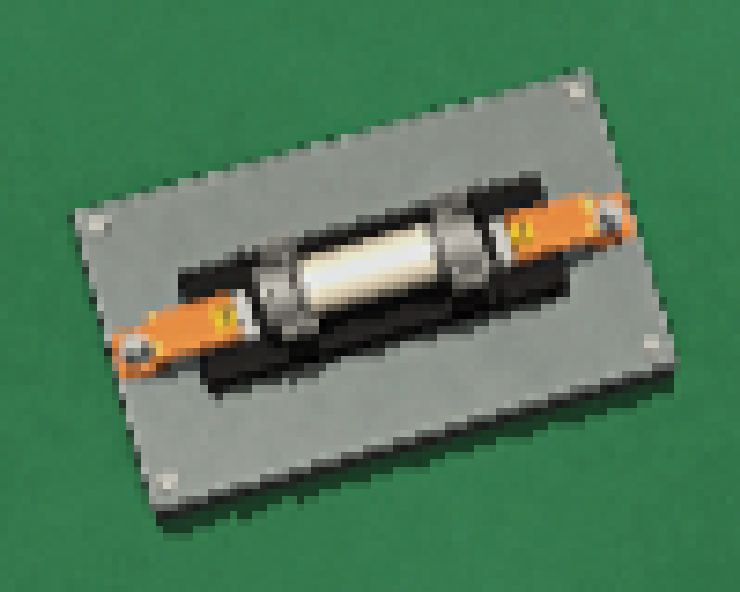

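View pics/z2.png

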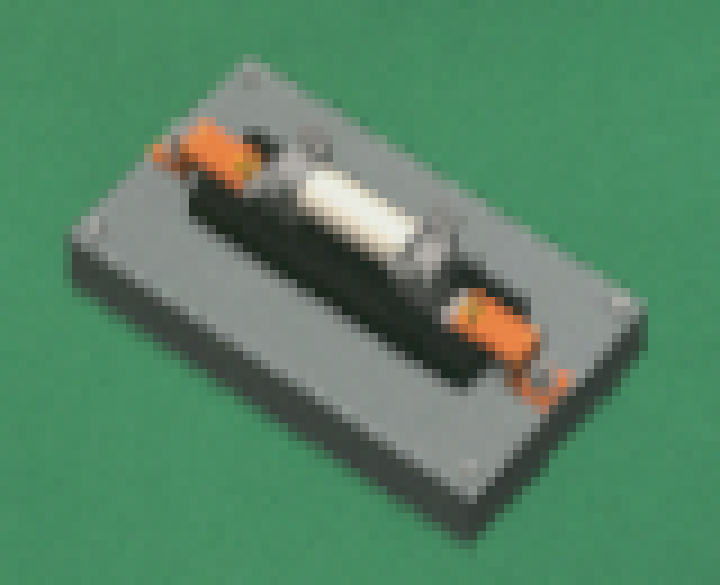

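Both zooms show the deck corners clearly. Top crop: (75,212), (590,70), (678,365), (157,508). Scene crop: (470,500), (70,238), (248,58), (645,305). I fit the deck pose to these, then check where the fuse falls.

```bash
python3 - <<'E'
import cv2,numpy as np
from geo import *
from scipy.optimize import least_squares
T=np.array([(75,212),(590,70),(678,365),(157,508)])/7.4+[204.5,144.5]
S=np.array([(470,500),(70,238),(248,58),(645,305)])/9+[219.5,174.5]
L=np.array([(55,95),(55,-95),(-55,-95),(-55,95)])/1e3
def mod(p,l,z=0):
    c,s=np.cos(p[2]),np.sin(p[2]); return np.array([p[0]+c*l[0]-s*l[1],p[1]+s*l[0]+c*l[1],p[3]+z])
f=lambda p:np.r_[tuple(np.r_[pix("top",mod(p,l))-t,pix("scene",mod(p,l))-s] for l,t,s in zip(L,T,S))]
q=least_squares(f,[.52,0,.1,.03]); p=q.x; print("deck",p.round(4),np.degrees(p[2]),q.fun.round(1))
for t,s in zip(T,S):
    P,e=tri(s,t);print(P.round(4),e.round(4))
# barrel: silhouette model outline = centre of projected cylinder; wider mask
def hullmask(n,c,yaw,z,hl):
    a=np.array([-np.sin(yaw),np.cos(yaw),0]);b=np.array([np.cos(yaw),np.sin(yaw),0]);k=np.array([0,0,1])
    pts=[pix(n,np.array([c[0],c[1],z])+e*hl*a+.0105*(np.cos(t)*b+np.sin(t)*k)) for e in(-1,1) for t in np.linspace(0,6.28,24)]
    return cv2.minAreaRect(np.array(pts,np.float32))
for n in("top","scene"):
    print(n,"seat pred barrel",hullmask(n,p[:2],p[2],p[3]+.0325,.022))
# new fuse: rough full white area with low threshold
for n,(x0,y0,x1,y1) in dict(top=(125,185,165,215),scene=(305,240,345,282)).items():
    im=cv2.imread(f"pics/{n}0.png")[y0:y1,x0:x1]; cv2.imwrite(f"pics/n_{n}.png",cv2.resize(im,None,fx=14,fy=14,interpolation=cv2.INTER_NEAREST))
a=cv2.imread("pics/n_top.png");b=cv2.imread("pics/n_scene.png");h=max(a.shape[0],b.shape[0])
print(a.shape,b.shape)
s=lambda x:cv2.copyMakeBorder(x,0,h-x.shape[0],0,0,cv2.BORDER_CONSTANT)
o=np.hstack([s(a),s(b)]);cv2.imwrite("pics/n.png",cv2.resize(o,None,fx=10/14,fy=10/14,interpolation=cv2.INTER_NEAREST))
E
```

```text
deck [0.5251 0.0031 0.3018 0.0322] 17.289804472580528 [-0.4  0.1 -0.2  0.3  0.2 -0.  -0.7 -0.2  0.5 -0.1 -0.1 -0.1 -0.5  0.6
  0.2  0.2]
[0.549  0.1094 0.033 ] 0.0012
[ 0.6049 -0.0699  0.0323] 0.0021
[ 0.5007 -0.1029  0.0325] 0.0005
[0.4453 0.0767 0.0336] 0.0012
top seat pred barrel ((255.27076721191406, 180.89215087890625), (8.352858543395996, 17.93388557434082), 74.53233337402344)
scene seat pred barrel ((258.9446716308594, 198.907470703125), (14.719263076782227, 6.369129180908203), 32.311561584472656)
(420, 560, 3) (588, 560, 3)
```

View pics/n.png

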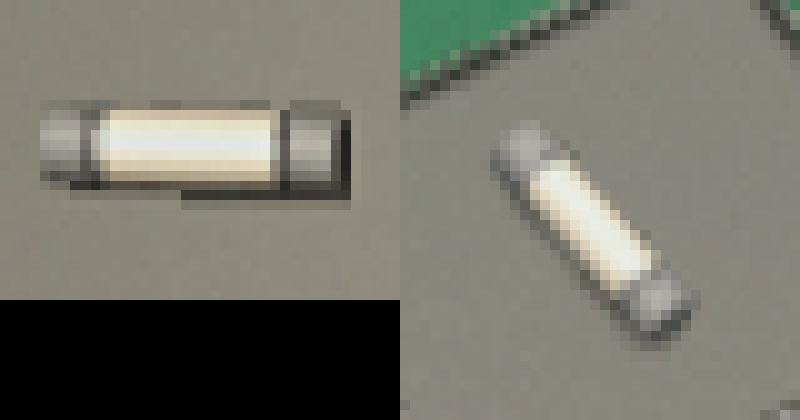

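Deck top is at 0.0325 m, so the seat is at about 0.065 m with yaw 0.302, and the fuse is near (0.525, 0.005). I'm moving above the block and turning the tool by +1.518 rad.

Request:
drive_tool:
  steps:
    - [[0.022,0.036,0],[0,0,0.1]]
    - [[0.044,0.073,0],[0,0,0.2]]
    - [[0.065,0.109,0],[0,0,0.3]]
    - [[0.087,0.145,0],[0,0,0.4]]
    - [[0.108,0.181,0],[0,0,0.506]]
  jaw: 0.06
  newtons: 10

```text
time_s: 1.3
tcp_pos: [0.3084, -0.3568, 0.2056]
eef_rot: [[0.649, 0.761, 0.0], [0.761, -0.649, -0.0], [0.0, 0.001, -1.0]]
contact_force: [1.2, -0.5, 0.1]
finger_gap: 0.642
grip_force: 0.0
```

Request:
drive_tool:
  steps:
    - [[0.022,0.036,0],[0,0,0.1]]
    - [[0.044,0.073,0],[0,0,0.2]]
    - [[0.065,0.109,0],[0,0,0.3]]
    - [[0.087,0.145,0],[0,0,0.4]]
    - [[0.108,0.181,0],[0,0,0.506]]

```text
time_s: 1.8
tcp_pos: [0.4165, -0.1757, 0.2058]
eef_rot: [[0.199, 0.98, 0.001], [0.98, -0.199, -0.001], [-0.0, 0.001, -1.0]]
contact_force: [-0.2, -1.0, 0.7]
finger_gap: 0.64
grip_force: 0.0
```

Request:
drive_tool:
  steps:
    - [[0.022,0.036,0],[0,0,0.1]]
    - [[0.044,0.073,0],[0,0,0.2]]
    - [[0.065,0.109,0],[0,0,0.3]]
    - [[0.087,0.145,0],[0,0,0.4]]
    - [[0.109,0.182,0],[0,0,0.506]]

```text
time_s: 2.3
tcp_pos: [0.5255, 0.0064, 0.2057]
eef_rot: [[-0.302, 0.953, 0.001], [0.953, 0.302, -0.0], [-0.001, 0.001, -1.0]]
contact_force: [-0.1, -0.2, -1.3]
finger_gap: 0.635
grip_force: 0.0
```

Request:
drive_tool:
  steps:
    - [[0,0,-0.04],[0,0,0]]
    - [[0,0,-0.075],[0,0,0]]
    - [[0,0,-0.105],[0,0,0]]
    - [[0,0,-0.13],[0,0,0]]
    - [[0,0,-0.148],[0,0,0]]

```text
time_s: 2.8
tcp_pos: [0.5235, 0.0051, 0.0554]
eef_rot: [[-0.298, 0.955, -0.003], [0.955, 0.298, 0.0], [0.001, -0.002, -1.0]]
contact_force: [0.2, 0.3, -0.2]
finger_gap: 0.638
grip_force: 0.0
```

Request:
drive_tool:
  steps:
    - [[0,0,0],[0,0,0]]
    - [[0,0,0],[0,0,0]]
    - [[0,0,0],[0,0,0]]
    - [[0,0,0],[0,0,0]]
    - [[0,0,0],[0,0,0]]
  jaw: 0.015
  newtons: 5

```text
time_s: 3.3
tcp_pos: [0.5256, 0.0046, 0.0586]
eef_rot: [[-0.297, 0.955, 0.002], [0.955, 0.297, -0.0], [-0.001, 0.002, -1.0]]
contact_force: [-2.2, -1.1, 0.7]
finger_gap: 0.253
grip_force: 1.8
```

Request:
drive_tool:
  steps:
    - [[0,0,0],[0,0,0]]
    - [[0,0,0],[0,0,0]]
    - [[0,0,0],[0,0,0]]
    - [[0,0,0],[0,0,0]]
    - [[0,0,0],[0,0,0]]

```text
time_s: 3.8
tcp_pos: [0.5244, 0.0043, 0.0583]
eef_rot: [[-0.298, 0.955, -0.001], [0.955, 0.298, -0.001], [-0.001, -0.001, -1.0]]
contact_force: [-3.5, -2.5, 7.0]
finger_gap: 0.218
grip_force: 5.0
```

```bash
python3 - <<'E'
import cv2,numpy as np
from geo import *
for n in("scene","top"):
    im=r.grab_frame(n)[:,:,::-1]; x0,y0,x1,y1=(215,150,315,240) if n=="scene" else (200,140,310,215)
    cv2.imwrite(f"pics/g_{n}.png",cv2.resize(im[y0:y1,x0:x1],None,fx=6,fy=6,interpolation=cv2.INTER_NEAREST))
s=r.sense();print(s["time_s"],s["tcp_pos"],s["contact_force"],s["torque"],s["finger_gap"],s["grip_force"])
P,e=tri((323.7,262.5),(143.5,199.0));print("new",P.round(4),e,atz("top",(143.5,199.0),.0135).round(4),atz("scene",(323.7,262.5),.0135).round(4))
a=atz("top",(60/10+124.5,14.5+184.5),.0135);b=atz("top",(32+124.5,15+184.5),.0135);print(a,b,np.arctan2(-(a-b)[0],(a-b)[1]))
a=atz("scene",(10+4.5+300,14+239.5),.0135)
a=atz("scene",(12.5+304.5,14.5+239.5),.0135);b=atz("scene",(26+304.5,31+239.5),.0135);d=b-a;print(np.arctan2(-d[0],d[1]))
E
```

```text
3.9 [0.52440933 0.00432007 0.05830455] [-3.42860179 -2.09169881  6.38804946] [-0.39759045  0.65124445  0.05391242] 0.21996819255965216 5.001247376203537
new [0.4791 0.2915 0.0199] 0.00039850101846799184 [0.48   0.2933 0.0135] [0.4763 0.2891 0.0135]
[0.47910694 0.32715675 0.0135    ] [0.47953903 0.25933592 0.0135    ] 0.0063710318609057435
-0.03388288820766318
```

View pics/g_scene.png

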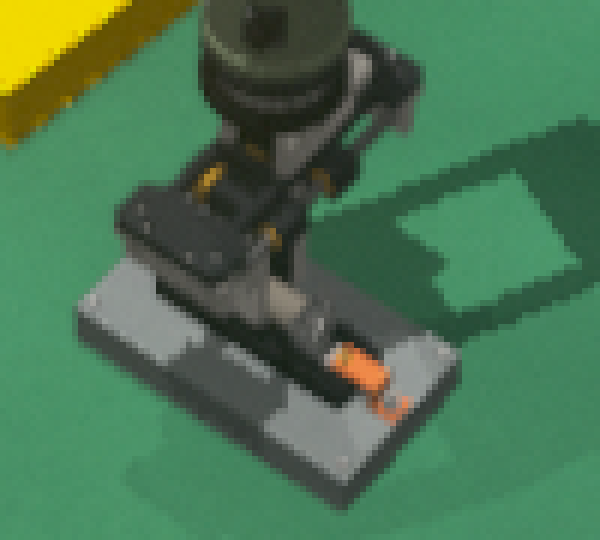

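The gap is 20.7 mm, so the fuse is gripped. A 4 N side force shows the tool is slightly off toward +b, so I nudge back to find the seat centre.

Request:
drive_tool:
  steps:
    - [[-0.001,-0.0003,0],[0,0,0]]
    - [[-0.001,-0.0003,0],[0,0,0]]
    - [[-0.001,-0.0003,0],[0,0,0]]

```text
time_s: 4.2
tcp_pos: [0.5244, 0.0043, 0.0583]
eef_rot: [[-0.297, 0.955, 0.001], [0.955, 0.297, -0.0], [-0.001, 0.001, -1.0]]
contact_force: [-1.2, -0.8, 6.0]
finger_gap: 0.22
grip_force: 5.0
```

Request:
drive_tool:
  steps:
    - [[0,0,0],[0,0,0]]
    - [[0,0,0],[0,0,0]]
    - [[0,0,0],[0,0,0]]
    - [[0,0,0],[0,0,0]]
  newtons: 45

```text
time_s: 4.6
tcp_pos: [0.5244, 0.0043, 0.0583]
eef_rot: [[-0.298, 0.955, 0.001], [0.955, 0.298, -0.0], [-0.001, 0.001, -1.0]]
contact_force: [-1.6, -2.1, 5.8]
finger_gap: 0.21
grip_force: 45.0
```

Request:
drive_tool:
  steps:
    - [[0,0,0.001],[0,0,0]]
    - [[0,0,0.002],[0,0,0]]
    - [[0,0,0.003],[0,0,0]]
    - [[0,0,0.004],[0,0,0]]
    - [[0,0,0.004],[0,0,0]]

```text
time_s: 5.1
tcp_pos: [0.5234, 0.0048, 0.0604]
eef_rot: [[-0.297, 0.955, -0.001], [0.955, 0.297, 0.001], [0.001, -0.001, -1.0]]
contact_force: [5.4, 1.1, -10.9]
finger_gap: 0.213
grip_force: 45.0
```

Request:
drive_tool:
  steps:
    - [[0,0,0.002],[0,0,0]]
    - [[0,0,0.005],[0,0,0]]
    - [[0,0,0.009],[0,0,0]]
    - [[0,0,0.014],[0,0,0]]
    - [[0,0,0.02],[0,0,0]]

```text
time_s: 5.6
tcp_pos: [0.524, 0.0042, 0.0829]
eef_rot: [[-0.298, 0.955, 0.001], [0.955, 0.298, -0.001], [-0.001, 0.0, -1.0]]
contact_force: [-0.2, -0.5, -0.5]
finger_gap: 0.21
grip_force: 45.0
```

Request:
drive_tool:
  steps:
    - [[0,0,0.045],[0,0,0]]
    - [[-0.003,-0.03,0.07],[0,0,0]]
    - [[-0.007,-0.075,0.07],[0,0,0]]
    - [[-0.012,-0.12,0.07],[0,0,0]]
    - [[-0.016,-0.165,0.07],[0,0,0]]

```text
time_s: 6.1
tcp_pos: [0.5076, -0.1622, 0.1533]
eef_rot: [[-0.298, 0.954, 0.002], [0.954, 0.298, -0.001], [-0.002, 0.001, -1.0]]
contact_force: [-0.3, 0.8, -1.3]
finger_gap: 0.213
grip_force: 45.0
```

Request:
drive_tool:
  steps:
    - [[-0.004,-0.045,0],[0,0,0]]
    - [[-0.008,-0.09,0],[0,0,0]]
    - [[-0.012,-0.125,0],[0,0,0]]
    - [[-0.016,-0.15,-0.02],[0,0,0]]
    - [[-0.016,-0.15,-0.06],[0,0,0]]

```text
time_s: 6.6
tcp_pos: [0.4943, -0.3173, 0.0963]
eef_rot: [[-0.294, 0.956, 0.008], [0.956, 0.294, -0.009], [-0.011, 0.005, -1.0]]
contact_force: [1.1, 0.4, -1.5]
finger_gap: 0.21
grip_force: 45.0
```

Request:
drive_tool:
  steps:
    - [[0,0,-0.04],[0,0,0]]
    - [[0,0,-0.065],[0,0,0]]
    - [[0,0,-0.075],[0,0,0]]
    - [[0,0,-0.075],[0,0,0]]

```text
time_s: 7.0
tcp_pos: [0.4909, -0.3099, 0.0157]
eef_rot: [[-0.297, 0.955, -0.002], [0.955, 0.297, 0.002], [0.002, -0.002, -1.0]]
contact_force: [0.3, 0.5, -0.1]
finger_gap: 0.211
grip_force: 45.0
```

Request:
drive_tool:
  steps:
    - [[0,0,0],[0,0,0]]
    - [[0,0,0],[0,0,0]]
    - [[0,0,0],[0,0,0]]
    - [[0,0,0],[0,0,0]]
  jaw: 0.05
  newtons: 10

```text
time_s: 7.4
tcp_pos: [0.4926, -0.3111, 0.0178]
eef_rot: [[-0.298, 0.955, 0.002], [0.955, 0.298, -0.002], [-0.002, 0.001, -1.0]]
contact_force: [0.1, 0.2, -0.1]
finger_gap: 0.51
grip_force: 0.0
```

Request:
drive_tool:
  steps:
    - [[0,0,0.04],[0,0,0]]
    - [[0,0,0.085],[0,0,0]]
    - [[0,0.025,0.125],[0,0,0]]
    - [[0,0.07,0.14],[0,0,0]]
    - [[0,0.115,0.145],[0,0,0]]

```text
time_s: 7.9
tcp_pos: [0.4937, -0.196, 0.1655]
eef_rot: [[-0.296, 0.955, 0.007], [0.955, 0.296, -0.004], [-0.005, 0.005, -1.0]]
contact_force: [0.3, 1.5, -0.9]
finger_gap: 0.534
grip_force: 0.0
```

Request:
drive_tool:
  steps:
    - [[0,0.048,0],[0,0,-0.03]]
    - [[0,0.096,0],[0,0,-0.06]]
    - [[0,0.144,0],[0,0,-0.09]]
    - [[-0.005,0.192,0],[0,0,-0.12]]
    - [[-0.005,0.24,0],[0,0,-0.15]]

```text
time_s: 8.4
tcp_pos: [0.4862, 0.0464, 0.1621]
eef_rot: [[-0.15, 0.989, 0.001], [0.989, 0.15, -0.0], [-0.0, 0.001, -1.0]]
contact_force: [1.1, 0.1, -0.2]
finger_gap: 0.532
grip_force: 0.0
```

Request:
drive_tool:
  steps:
    - [[0,0.048,0],[0,0,-0.03]]
    - [[-0.003,0.096,0],[0,0,-0.06]]
    - [[-0.006,0.144,0],[0,0,-0.09]]
    - [[-0.009,0.192,0],[0,0,-0.12]]
    - [[-0.009,0.247,0],[0,0,-0.15]]

```text
time_s: 8.9
tcp_pos: [0.4772, 0.2884, 0.1621]
eef_rot: [[-0.001, 1.0, 0.001], [1.0, 0.001, 0.0], [0.0, 0.001, -1.0]]
contact_force: [0.9, -0.6, -1.1]
finger_gap: 0.532
grip_force: 0.0
```

```bash
python3 - <<'E'
import cv2
from geo import *
print("blown",r.recognise("top","blown_fuse")[:0]);
im=r.grab_frame("top")[:,:,::-1]; cv2.imwrite("pics/top2.png",im); cv2.imwrite("pics/top2c.png",cv2.resize(im[150:250,325:430],None,fx=4,fy=4))
for z in(.065,):print("blown old",atz("top",(254.1,180.6),z).round(4),atz("scene",(259.3,198.4),z).round(4))
for t in("new","old"):
  uvs={"new":((143.4,198.8),(323.5,262.3),.0135),"old":((254.1,180.6),(259.3,198.4),.065)}[t]
  a,b=atz("top",uvs[0],uvs[2]),atz("scene",uvs[1],uvs[2]);print(t,((a+b)/2).round(4))
s=r.sense();print(s["time_s"],s["tcp_pos"])
E
```

```text
blown []
blown old [0.5257 0.0059 0.065 ] [0.5232 0.0023 0.065 ]
new [0.4784 0.2909 0.0135]
old [0.5245 0.0041 0.065 ]
9.0 [0.47704128 0.2920291  0.16217405]
```

View pics/top2c.png

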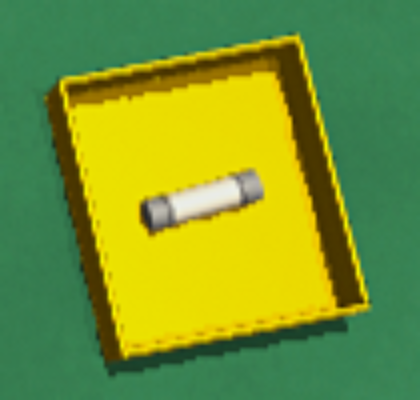

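The blown fuse lies in the middle of the bin, at crop (200,200). The new fuse estimate is (0.478, 0.291), so I'm descending on it.

Request:
drive_tool:
  steps:
    - [[0.001,-0.001,-0.045],[0,0,0]]
    - [[0.001,-0.001,-0.085],[0,0,0]]
    - [[0.001,-0.001,-0.115],[0,0,0]]
    - [[0.001,-0.001,-0.135],[0,0,0]]
    - [[0.001,-0.001,-0.146],[0,0,0]]

```text
time_s: 9.5
tcp_pos: [0.4773, 0.2841, 0.0135]
eef_rot: [[-0.002, 1.0, -0.003], [1.0, 0.002, -0.002], [-0.002, -0.003, -1.0]]
contact_force: [-0.4, -0.1, 0.6]
finger_gap: 0.534
grip_force: 0.0
```

Request:
drive_tool:
  steps:
    - [[0,0,-0.005],[0,0,0]]
    - [[0,0,-0.01],[0,0,0]]
    - [[0,0,-0.01],[0,0,0]]

```text
time_s: 9.8
tcp_pos: [0.4793, 0.2855, 0.006]
eef_rot: [[-0.002, 1.0, 0.001], [1.0, 0.002, 0.0], [0.0, 0.001, -1.0]]
contact_force: [-0.8, 0.8, -0.2]
finger_gap: 0.532
grip_force: 0.0
```

Request:
drive_tool:
  steps:
    - [[0,0,0],[0,0,0]]
    - [[0,0,0],[0,0,0]]

```text
time_s: 10.0
tcp_pos: [0.4796, 0.2859, 0.0064]
eef_rot: [[-0.002, 1.0, 0.002], [1.0, 0.002, 0.001], [0.001, 0.002, -1.0]]
contact_force: [0.5, -1.1, 0.1]
finger_gap: 0.53
grip_force: 0.0
```

Request:
drive_tool:
  steps:
    - [[-0.001,0.005,0],[0,0,0]]
    - [[-0.001,0.005,0],[0,0,0]]
    - [[-0.001,0.005,0],[0,0,0]]

```text
time_s: 10.3
tcp_pos: [0.4778, 0.2908, 0.0056]
eef_rot: [[-0.003, 1.0, 0.0], [1.0, 0.003, 0.0], [0.0, 0.0, -1.0]]
contact_force: [0.2, 0.2, 0.4]
finger_gap: 0.534
grip_force: 0.0
```

Request:
drive_tool:
  steps:
    - [[0,0,0],[0,0,0]]
    - [[0,0,0],[0,0,0]]
    - [[0,0,0],[0,0,0]]
    - [[0,0,0],[0,0,0]]
    - [[0,0,0],[0,0,0]]
  jaw: 0.015
  newtons: 10

```text
time_s: 10.8
tcp_pos: [0.4777, 0.2904, 0.0054]
eef_rot: [[-0.002, 1.0, -0.0], [1.0, 0.002, -0.0], [-0.0, -0.0, -1.0]]
contact_force: [-0.4, -0.5, -0.4]
finger_gap: 0.219
grip_force: 10.0
```

Request:
drive_tool:
  steps:
    - [[0,0,0],[0,0,0]]
    - [[0,0,0],[0,0,0]]
    - [[0,0,0],[0,0,0]]
    - [[0,0,0],[0,0,0]]
    - [[0,0,0],[0,0,0]]
  newtons: 45

```text
time_s: 11.3
tcp_pos: [0.4777, 0.2905, 0.0054]
eef_rot: [[-0.002, 1.0, -0.0], [1.0, 0.002, -0.0], [-0.0, -0.0, -1.0]]
contact_force: [0.3, -0.1, -0.1]
finger_gap: 0.208
grip_force: 45.0
```

Request:
drive_tool:
  steps:
    - [[0,0,0.03],[0,0,0]]
    - [[0,0,0.07],[0,0,0]]
    - [[0,0,0.11],[0,0,0]]
    - [[0.003,-0.02,0.14],[0,0,0.03]]
    - [[0.009,-0.055,0.145],[0,0,0.06]]

```text
time_s: 11.8
tcp_pos: [0.4899, 0.2376, 0.1558]
eef_rot: [[-0.067, 0.998, 0.01], [0.998, 0.067, 0.004], [0.003, 0.01, -1.0]]
contact_force: [0.8, -0.5, -0.3]
finger_gap: 0.215
grip_force: 45.0
```

Request:
drive_tool:
  steps:
    - [[0.007,-0.045,0],[0,0,0.05]]
    - [[0.015,-0.09,0],[0,0,0.1]]
    - [[0.022,-0.135,0],[0,0,0.15]]
    - [[0.03,-0.18,0],[0,0,0.2]]
    - [[0.038,-0.215,0],[0,0,0.24]]

```text
time_s: 12.3
tcp_pos: [0.5247, 0.0181, 0.1506]
eef_rot: [[-0.298, 0.955, 0.0], [0.955, 0.298, -0.0], [-0.0, 0.0, -1.0]]
contact_force: [0.5, 0.9, -1.4]
finger_gap: 0.214
grip_force: 45.0
```

Request:
drive_tool:
  steps:
    - [[0,-0.01,0],[0,0,0]]
    - [[0,-0.016,0],[0,0,0]]
    - [[0,-0.016,0],[0,0,0]]
    - [[0,-0.016,0],[0,0,0]]
    - [[0,-0.016,0],[0,0,0]]

```text
time_s: 12.8
tcp_pos: [0.5245, 0.0059, 0.1504]
eef_rot: [[-0.299, 0.954, -0.0], [0.954, 0.299, 0.0], [0.0, -0.0, -1.0]]
contact_force: [-0.4, -0.6, 0.5]
finger_gap: 0.214
grip_force: 45.0
```

```bash
python3 - <<'E'
from bench import r
s=r.sense();print(s["time_s"],s["tcp_pos"],s["eef_rot"],s["contact_force"],s["finger_gap"])
E
```

```text
12.8 [0.52445856 0.00589556 0.150355  ] [[-2.99149333e-01  9.54206269e-01 -2.70580581e-04]
 [ 9.54206213e-01  2.99149417e-01  3.60236950e-04]
 [ 4.24684379e-04 -1.50425029e-04 -9.99999899e-01]] [-0.38165691 -0.58612602  0.50929837] 0.21393300453037858
```

Request:
drive_tool:
  steps:
    - [[0,-0.0016,-0.025],[0,0,0]]
    - [[0,-0.0016,-0.048],[0,0,0]]
    - [[0,-0.0016,-0.063],[0,0,0]]
    - [[0,-0.0016,-0.07],[0,0,0]]
    - [[0,-0.0016,-0.07],[0,0,0]]

```text
time_s: 13.3
tcp_pos: [0.5238, 0.0038, 0.0795]
eef_rot: [[-0.299, 0.954, -0.002], [0.954, 0.299, 0.0], [0.001, -0.002, -1.0]]
contact_force: [-0.8, -0.2, -0.1]
finger_gap: 0.213
grip_force: 45.0
```

Request:
drive_tool:
  steps:
    - [[0,0,-0.002],[0,0,0]]
    - [[0,0,-0.004],[0,0,0]]
    - [[0,0,-0.004],[0,0,0]]

```text
time_s: 13.6
tcp_pos: [0.5252, 0.0029, 0.077]
eef_rot: [[-0.297, 0.955, 0.001], [0.955, 0.297, -0.0], [-0.0, 0.001, -1.0]]
contact_force: [-0.1, -0.3, -1.0]
finger_gap: 0.21
grip_force: 45.0
```

Request:
drive_tool:
  steps:
    - [[-0.0005,0.001,-0.001],[0,0,0]]
    - [[-0.0005,0.001,-0.002],[0,0,0]]
    - [[-0.0005,0.001,-0.004],[0,0,0]]
    - [[-0.0005,0.001,-0.005],[0,0,0]]
    - [[-0.0005,0.001,-0.005],[0,0,0]]

```text
time_s: 14.1
tcp_pos: [0.524, 0.0039, 0.0711]
eef_rot: [[-0.297, 0.955, -0.001], [0.955, 0.297, 0.0], [0.0, -0.001, -1.0]]
contact_force: [-0.7, -0.0, -0.9]
finger_gap: 0.21
grip_force: 45.0
```

Request:
drive_tool:
  steps:
    - [[0,0,-0.001],[0,0,0]]
    - [[0,0,-0.002],[0,0,0]]
    - [[0,0,-0.003],[0,0,0]]
    - [[0,0,-0.004],[0,0,0]]
    - [[0,0,-0.004],[0,0,0]]

```text
time_s: 14.6
tcp_pos: [0.5241, 0.0039, 0.0672]
eef_rot: [[-0.297, 0.955, -0.0], [0.955, 0.297, 0.0], [0.0, -0.0, -1.0]]
contact_force: [-1.0, 0.5, -1.0]
finger_gap: 0.213
grip_force: 45.0
```

Request:
drive_tool:
  steps:
    - [[0,0,-0.001],[0,0,0]]
    - [[0,0,-0.002],[0,0,0]]
    - [[0,0,-0.003],[0,0,0]]
    - [[0,0,-0.004],[0,0,0]]
    - [[0,0,-0.004],[0,0,0]]

```text
time_s: 15.1
tcp_pos: [0.5247, 0.0037, 0.0648]
eef_rot: [[-0.298, 0.955, 0.001], [0.955, 0.298, -0.0], [-0.001, 0.001, -1.0]]
contact_force: [-2.5, 0.5, 7.7]
finger_gap: 0.213
grip_force: 45.0
```

Request:
drive_tool:
  steps:
    - [[0,0,-0.001],[0,0,0]]
    - [[0,0,-0.002],[0,0,0]]
    - [[0,0,-0.002],[0,0,0]]

```text
time_s: 15.4
tcp_pos: [0.525, 0.0036, 0.063]
eef_rot: [[-0.298, 0.955, 0.001], [0.955, 0.298, -0.001], [-0.001, 0.001, -1.0]]
contact_force: [-2.3, 0.5, 6.8]
finger_gap: 0.213
grip_force: 45.0
```

Request:
drive_tool:
  steps:
    - [[0,0,-0.001],[0,0,0]]
    - [[0,0,-0.002],[0,0,0]]
    - [[0,0,-0.002],[0,0,0]]

```text
time_s: 15.7
tcp_pos: [0.5248, 0.0035, 0.0604]
eef_rot: [[-0.298, 0.955, 0.001], [0.955, 0.298, -0.001], [-0.001, 0.001, -1.0]]
contact_force: [-1.5, -0.8, 3.8]
finger_gap: 0.217
grip_force: 45.0
```

Request:
drive_tool:
  steps:
    - [[0,0,-0.001],[0,0,0]]
    - [[0,0,-0.002],[0,0,0]]
    - [[0,0,-0.002],[0,0,0]]

```text
time_s: 16.0
tcp_pos: [0.5243, 0.0037, 0.057]
eef_rot: [[-0.297, 0.955, 0.0], [0.955, 0.297, -0.0], [-0.0, 0.0, -1.0]]
contact_force: [0.1, -1.4, 0.0]
finger_gap: 0.211
grip_force: 45.0
```

Request:
drive_tool:
  steps:
    - [[0,0,-0.001],[0,0,0]]
    - [[0,0,-0.001],[0,0,0]]
    - [[0,0,-0.001],[0,0,0]]

```text
time_s: 16.3
tcp_pos: [0.524, 0.0042, 0.056]
eef_rot: [[-0.297, 0.955, -0.001], [0.955, 0.297, 0.001], [0.001, -0.0, -1.0]]
contact_force: [0.3, -0.4, -0.4]
finger_gap: 0.211
grip_force: 45.0
```

Request:
drive_tool:
  steps:
    - [[0,0,-0.0005],[0,0,0]]
    - [[0,0,-0.001],[0,0,0]]
    - [[0,0,-0.001],[0,0,0]]

```text
time_s: 16.6
tcp_pos: [0.5241, 0.0042, 0.0559]
eef_rot: [[-0.298, 0.955, -0.001], [0.955, 0.298, 0.0], [0.001, -0.0, -1.0]]
contact_force: [-2.2, 0.4, 5.4]
finger_gap: 0.214
grip_force: 45.0
```

Request:
drive_tool:
  steps:
    - [[0,0,-0.0005],[0,0,0]]
    - [[0,0,-0.001],[0,0,0]]
    - [[0,0,-0.001],[0,0,0]]

```text
time_s: 16.9
tcp_pos: [0.5241, 0.0042, 0.0558]
eef_rot: [[-0.298, 0.955, -0.001], [0.955, 0.298, 0.0], [0.001, -0.001, -1.0]]
contact_force: [-4.7, 1.1, 10.7]
finger_gap: 0.211
grip_force: 45.0
```

It has bottomed: z holds at 0.0558 while the force rises to 10.7 N. I hold briefly, relieve the push and open.

Request:
drive_tool:
  steps:
    - [[0,0,0],[0,0,0]]
    - [[0,0,0],[0,0,0]]
    - [[-0.001,0,0.001],[0,0,0]]
    - [[-0.001,0,0.0015],[0,0,0]]
    - [[-0.001,0,0.0015],[0,0,0]]

```text
time_s: 17.4
tcp_pos: [0.5239, 0.0041, 0.056]
eef_rot: [[-0.297, 0.955, 0.001], [0.955, 0.297, 0.0], [-0.0, 0.002, -1.0]]
contact_force: [1.9, 1.7, 0.1]
finger_gap: 0.212
grip_force: 45.0
```

Request:
drive_tool:
  steps:
    - [[0,0,0],[0,0,0]]
    - [[0,0,0],[0,0,0]]
    - [[0,0,0],[0,0,0]]
    - [[0,0,0],[0,0,0]]
    - [[0,0,0],[0,0,0]]
  jaw: 0.06

```text
time_s: 17.9
tcp_pos: [0.5231, 0.0038, 0.0558]
eef_rot: [[-0.297, 0.955, -0.0], [0.955, 0.297, -0.0], [0.0, -0.0, -1.0]]
contact_force: [-0.3, 0.1, 0.8]
finger_gap: 0.599
grip_force: 0.0
```

Request:
drive_tool:
  steps:
    - [[0,0,0.02],[0,0,0]]
    - [[0,0,0.055],[0,0,0]]
    - [[0,0,0.1],[0,0,0]]
    - [[-0.03,-0.03,0.14],[0,0,0]]
    - [[-0.04,-0.075,0.14],[0,0,0]]

```text
time_s: 18.4
tcp_pos: [0.4861, -0.0691, 0.2011]
eef_rot: [[-0.302, 0.953, 0.009], [0.953, 0.302, -0.002], [-0.005, 0.008, -1.0]]
contact_force: [1.5, -1.3, 0.3]
finger_gap: 0.639
grip_force: 0.0
```

Request:
drive_tool:
  steps:
    - [[-0.01,-0.045,0],[0,0,0]]
    - [[-0.02,-0.09,0],[0,0,0]]
    - [[-0.03,-0.135,0],[0,0,0]]
    - [[-0.04,-0.18,0],[0,0,0]]
    - [[-0.04,-0.18,0],[0,0,0]]

```text
time_s: 18.9
tcp_pos: [0.4424, -0.2546, 0.196]
eef_rot: [[-0.291, 0.957, -0.0], [0.957, 0.291, -0.003], [-0.002, -0.001, -1.0]]
contact_force: [0.7, 0.7, 0.4]
finger_gap: 0.636
grip_force: 0.0
```

```bash
python3 - <<'E'
import cv2,numpy as np
from bench import r
out=[]
for n,(x0,y0,x1,y1),(a,b,c,d) in (("top",(225,165,280,200),(205,145,305,225)),("scene",(245,185,275,212),(220,170,300,240))):
    for im in(cv2.imread(f"pics/{n}0.png"),r.grab_frame(n)[:,:,::-1].copy()):
        h=cv2.cvtColor(im,cv2.COLOR_BGR2HSV).astype(int); w=((h[...,2]>185)&(h[...,1]<60)).astype(np.uint8)[y0:y1,x0:x1]
        N,L,S,c_=cv2.connectedComponentsWithStats(w); i=S[1:,4].argmax()+1; p=np.argwhere(L==i).astype(np.float32)
        print(n,c_[i]+[x0,y0],S[i,4],cv2.minAreaRect(p)[1:])
    out.append(cv2.resize(im[b:d,a:c],(390,300)))
cv2.imwrite("pics/fin.png",np.hstack(out)); s=r.sense(); print(s["time_s"],s["tcp_pos"],s["contact_force"])
E
```

```text
top [254.14285714 180.35714286] 112 ((6.314816951751709, 17.979686737060547), 15.255120277404785)
top [254.575 180.325] 120 ((6.577935218811035, 17.979686737060547), 15.255120277404785)
scene [259.31034483 197.87931034] 58 ((12.75810432434082, 4.437601566314697), 56.3099365234375)
scene [259.25423729 197.72881356] 59 ((12.507975578308105, 4.6639909744262695), 57.9946174621582)
19.0 [ 0.44322374 -0.25011241  0.1955701 ] [-0.10500804  0.84186525 -0.10828205]
```

View pics/fin.png

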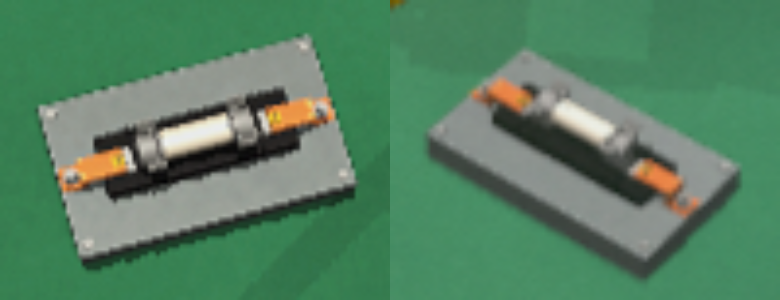

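The new fuse sits in both clips. Its barrel centroid is within 0.5 px of the old fuse's in both views (top 254.6,180.3; scene 259.3,197.7), and the arm is clear.

```bash
python3 -c "
from bench import r
print(r.close_job())"
```

```text
the job is handed in; nothing more can be done
None
```

The job is handed in at about 19 s: the blown fuse is in the scrap bin, and the new fuse is snapped into both clips, pushed onto the feet (about 11 N at the wrist) and released; the hand-in call returned no verdict.

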